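Brass offcut through the scrap box's spring gate

ROBOT

A 7-joint arm with a two-finger parallel gripper is mounted at the origin on the work surface. World frame = base frame: x ahead of the robot, y to its left, z up, the work surface at z = 0. Lengths are in m, angles in degrees, forces in N, time in s.
With the tool pointing down it reaches from about 0.425 to 0.925 m from the base axis. Payload 6.8 kg.
Tool frame: the origin (TCP) lies midway between the tips of the shut fingers; the grasp point (between the pads) lies robot.grip_point_offset behind it (robot.grip_point_offset is the distance from the TCP to the grasp point, in m); x points along the fingers, z is the direction in which the jaws open and shut, and the axes are right-handed (so a half turn about x gives the same grasp; the last joint's range is limited). The gripper opens to 85 mm and grips with 20 to 120 N. Pads are 22 mm wide; open, the fingers measure 114 mm over their backs; the gripper's body (76 mm by 85 mm) begins 54 mm behind the grasp point. The pads swing forward as they close: fully open they stand 13 mm farther back than shut.
Start: joints at [-73.688, 27.33, 1.283, 89.118, -0.659, 63.558, -4.761], TCP at [0.258, 0.624, 0.231] pointing down, gripper open.
Joint ranges: [-169.35, 169.35], [-19.33, 120.38], [-80.79, 83.38], [13.8, 139.57], [-78.32, 258.32], [9.67, 109.79], [-169.56, 169.56]. Speed limits (degrees/s): [136.94, 136.94, 180, 180, 180, 180, 180].

INTERFACE

Orientations are given as [roll, pitch, yaw] about the fixed x, y, z axes, in that order (R = Rz(yaw) Ry(pitch) Rx(roll)).
In Python, from workcell import robot, eyes gives the robot as it stands.
- The arm moves only by the tool move_arm, never from a script. Its argument "increments" is one flat list of numbers, 5 for each row, row after row: the finger opening in mm, from 0 to 85.4, then the shift along the tool's x, y, z in units of 30 mm (1.0 is 30 mm), then the turn about the tool's x in degrees. A call has 1 to 10 rows; each row shifts and turns the pose as measured when the row begins, along the tool's axes as they then stand; what a row does not reach is not made up. A row lasts 1/12 s, in which the tool goes at most 41.7 mm and 7.16 degrees, less where a joint would pass 70% of its speed; a pose out of reach is approached as far as the arm can. A call is refused whole if a number of a shift passes 1 or a number of a turn 7.16, either way. A call with a gripper value outside its range is refused whole. The fingers move at their own pace and stop on an object; "squeeze" is the grip in N (left out, the last holds). Time passes only in rows, so rows that do not move let the fingers close. It gives the time, the measured TCP pose, the force and the opening at its end, in the units of the state.
- robot.get_obs(): the state, without advancing time (a new reading comes with each control period).
- eyes.read_camera(name): name is "side" or "top"; returns a dict with "color" (480x640x3 uint8, blue, green, red), "K" (3x3 intrinsics, pixels), "distortion" ([k1, k2, p1, p2, k3] as OpenCV has them; the pictures are not rectified), "view" (4x4, takes a point from world to camera coordinates). Camera axes: x right, y down, z forward; pixel columns grow to the right and rows downward; lengths in m; the calibration is good to about 2 mm. A picture is of the moment at which its call begins. There is no depth.
- robot.close_job(): hands the job in, once; it reports no verdict.
The state is a dict: "time_s": time; "qpos": joint angles; "joint_velocities": joint speeds; "tau": joint torques, N m; "eef_pos": TCP position; "orientation": TCP orientation; "contact_force": force on the tool from outside, world axes, zero at the start; "ft_torque": the same for the moment, N m; "opening": finger opening in m.
Only numpy, scipy, OpenCV 4.12 (cv2) and the standard library are available. Lean on these libraries where they do the work, as an engineer would, in place of code of your own. Each camera call takes 0.05 s, during which the arm holds its last target.

TASK

Scrap goes into the clear scrap box on the jeweller's bench. Push the box's self-closing flap open with one finger and, with that finger still holding it open, gently push the brass offcut through the gate with the other finger, so that it drops into the bin; then take the hand away and let the flap close. Do not pinch or lift the offcut, do not shove the flap open with it, and leave the other things on the bench where they are.

Things in the scene. Friction and masses are not known exactly. Their poses are not given: they have to be found in the camera images.
- scrapbox: Fixed scrap box, 320 x 150 x 100 mm (x, y, z). Origin on the bench in the gate's plane, mid-width; x runs level through the gate into the bin (mostly to the robot's right), y to the left of that, z up. Deck, gate and bin follow one another along x; all x, y, z below are in this frame.
- deck_edge (a point): Middle of the deck's sheer edge, at box (0, 0, 60) mm. The flat deck, top at z = 60 mm, 150 mm wide, no side walls, runs back from here to x = -140. Over the edge stands the gate: opening 116 mm wide (y -58 to 58), nothing above it, between two dark steel posts (y 58 to 75 on either side) with tops at z = 96 mm.
- bin_floor (a point): Middle of the bin's floor, at box (90, 0, 5) mm. Clear-walled bin from x = 0 to 176, 142 mm wide inside, wall tops at z = 96 mm; open above from x = 0 to 130 mm, a clear cover (top at z = 100 mm) over the far end, x = 130 to 180.
- flap (a joint): Angle of the aluminium flap that closes the gate: 0 closed (square across the gate), grows as the free edge swings into the bin (+x of the box, counter-clockwise from above), up to 1.5. An upright hinge on the left post with a spring that always closes it: 0.035 N m when shut, 0.14 N m at 1.5 rad. Moves only into the bin.
- flap_hinge (a point): Point on the flap's upright hinge axis, at box x = 0, y = 53 mm, z = 79.5 mm (half the flap's height).
- flap_edge (a point): Middle of the flap's free upright edge, 106 mm from the hinge axis; moves with the flap. The flap is aluminium sheet 4 mm thick, 33 mm tall (box z = 63 to 96 mm).
- offcut: Brass bar offcut, plain block 45 x 30 x 22 mm (x, y, z), about 0.25 kg, lying loose on the deck before the flap, in the right half of the gate, its long side roughly along the box's x (up to about 0.35 rad off). Origin at the centre of its underside.
- offcut_mid (a point): Centre of the offcut block.
- mandrel: Bystander: standing tapered steel ring mandrel, 32 mm foot, 95 mm tall. Origin under its centre.
- jar: Bystander: small amber glass jar, 44 mm across, 55 mm tall. Origin under its centre.
- bench_block: Bystander: round steel bench block, 60 mm across, 24 mm tall. Origin under its centre.
- compound_bar: Bystander: bar of polishing compound, 80 x 28 x 28 mm. Origin under its centre.
Things that resemble listed ones, but are neither listed nor needed, are in the scene too. What is meant by the offcut is not grey or turquoise, and is the smaller of those in its own colour.

How it is judged (in metres and radians):
On the way, in this order (a step that is already met when the one before it is completed fails the run):
1. a finger holds the flap open (over 0.7 rad) while the offcut still lies on the deck before the gate (value of joint flap above 0.7 rad and contact force between the fingers and flap above 0.1 N and x of offcut_mid in the frame of scrapbox below -0.015 m and z of offcut_mid in the frame of scrapbox above 0.06 m), for 0.1 s.
2. a finger pushes the offcut over the deck's edge through the gate while a finger still holds the flap open (value of joint flap above 0.7 rad and contact force between the fingers and flap above 0.1 N and contact force between the fingers and offcut above 0.05 N and x of offcut_mid in the frame of scrapbox above -0.012 m), for 0.04 s.
At the end, for the whole second after the job is handed in: The offcut lies at rest in the bin beyond the gate (its centre below 48 mm over the bench, between the bin's walls) and the flap is closed again (under 0.06 rad) (x of offcut_mid in the frame of scrapbox between 0.005 and 0.178 m and y of offcut_mid in the frame of scrapbox between -0.071 and 0.071 m and z of offcut_mid in the frame of scrapbox below 0.048 m and value of joint flap below 0.06 rad and linear speed of offcut below 0.02 m/s); the robot touches nothing.
It fails at once if the offcut is lifted (centre more than 15 mm above its height when lying on the deck) (z of offcut_mid in the frame of scrapbox above 0.086 m).
It fails at once if the offcut is pinched or pressed hard (over 15 N from the fingers) (contact force between the fingers and offcut above 15 N).
It fails at once if the offcut is shoved against the flap (over 2 N while the flap is open less than 0.6 rad) (contact force between offcut and flap above 2 N and value of joint flap below 0.6 rad).
It fails at once if the offcut enters the gate with the flap not held open (x of offcut_mid in the frame of scrapbox above -0.008 m and z of offcut_mid in the frame of scrapbox above 0.062 m and value of joint flap below 0.6 rad).
It fails at once if another thing on the bench is disturbed (moved more than 20 mm) (distance of any of mandrel, jar, bench_block, compound_bar from where it was at the start of the episode above 0.02 m).
It also fails if it takes over 40 s, if anything falls off the work surface, if the arm or the gripper's body presses on something with over 40 N, if the wrist force passes 120 N, or if a joint passes its speed limit or range.

## Working session

There is one attempt and no reset: what is moved stays moved. The work goes in short steps, Python scripts to look and compute and a tool call to move; the robot and the scene stay as the last step left them, time stands still between calls to the robot, and variables do not carry over. Pictures are saved under pics/ and viewed, and the job is handed in when it is done.

Besides the shell and the picture viewer there is one more tool, called after "Request:" by a JSON object that holds its "fn" and its "kwargs", one argument or row to a line. move_arm: Moves the arm, as the interface text tells. Its arguments: {"type":"object","properties":{"increments":{"type":"array","items":{"type":"number"}},"squeeze":{"type":"number"}},"required":["increments"]}

```bash
ls; mkdir -p pics; python3 - <<'E'
from workcell import robot, eyes
import cv2
print(robot.get_obs()); print(robot.grip_point_offset)
for n in("side","top"):
    c=eyes.read_camera(n); cv2.imwrite(f"pics/{n}0.png",c["color"]); print(n,c["K"],c["distortion"],c["view"])
E
```

```text
pics
{'time_s': 0.0, 'qpos': array([-73.69095858,  27.37708527,   1.27995847,  89.17839501,
        -0.65905167,  63.55808315,  -4.75918482]), 'joint_velocities': array([-0.03385402,  0.02223509, -0.02089857,  0.01220434,  0.05649827,
       -0.03740927,  0.01507281]), 'tau': array([ 7.23651337e-04, -5.96459091e+01,  1.60765573e+00, -2.81192422e+01,
        1.24157500e-02,  9.33847041e-03,  8.92821731e-06]), 'eef_pos': array([0.25812602, 0.6230501 , 0.23031001]), 'orientation': array([-175.78814747,   89.89378011, -108.28758819]), 'contact_force': array([ 0.33592341, -0.74964102,  0.63888509]), 'ft_torque': array([-0.01179656,  0.03261587,  0.0207247 ]), 'opening': 0.08502599807522823}
0.0187
side [[570.3045932    0.         321.28301802]
 [  0.         570.3045932  232.9298082 ]
 [  0.           0.           1.        ]] [-0.08713107  0.          0.          0.          0.        ] [[ 0.80031016 -0.59953037  0.00818406 -0.45260161]
 [-0.26498981 -0.36591182 -0.89212608  0.25101078]
 [ 0.53785132  0.71180887 -0.45171239  0.566783  ]
 [ 0.          0.          0.          1.        ]]
top [[578.28427014   0.         315.69723091]
 [  0.         578.28427014 232.44966466]
 [  0.           0.           1.        ]] [-0.10519766  0.          0.          0.          0.        ] [[-0.14092742 -0.98999678 -0.00677089  0.08172755]
 [-0.96586038  0.1389868  -0.21862387  0.56445411]
 [ 0.21737799 -0.02427037 -0.97578571  0.72760662]
 [ 0.          0.          0.          1.        ]]
```

View pics/side0.png

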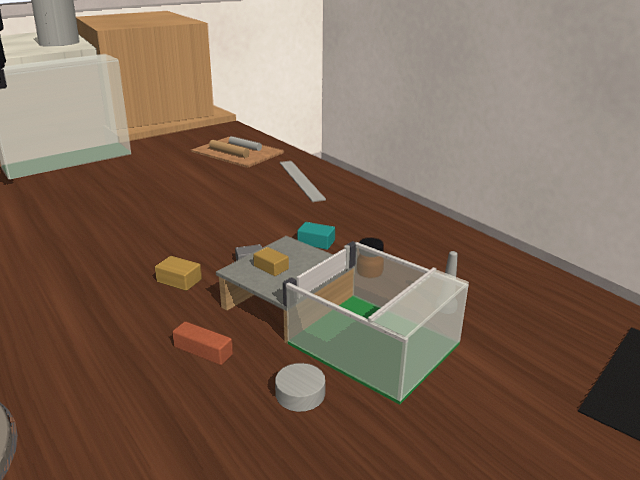

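View pics/top0.png

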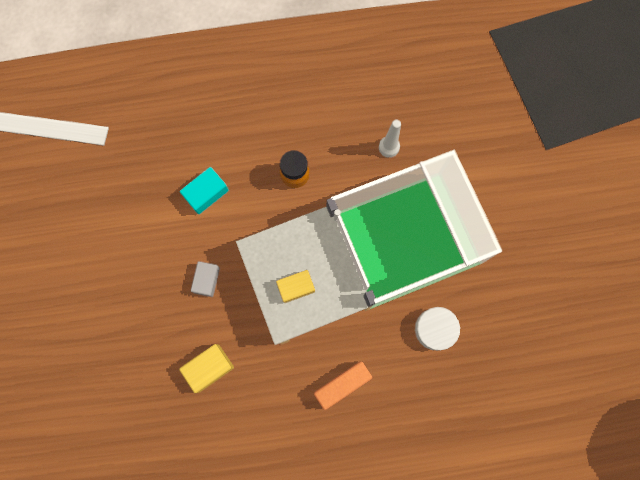

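Candidates: brass block on the deck (295,286 top), bigger yellow block on the bench (207,368), grey (205,280), turquoise (204,190). By the description, I pick the one on the deck; checking with a crop.

```bash
python3 - <<'E'
import cv2
a=cv2.imread("pics/top0.png")[140:350,230:510]; cv2.imwrite("pics/ct.png",cv2.resize(a,None,fx=2.85,fy=2.85,interpolation=cv2.INTER_CUBIC))
a=cv2.imread("pics/side0.png")[220:410,210:480]; cv2.imwrite("pics/cs.png",cv2.resize(a,None,fx=2.9,fy=2.9,interpolation=cv2.INTER_CUBIC))
E
```

```text
(no output)
```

View pics/ct.png

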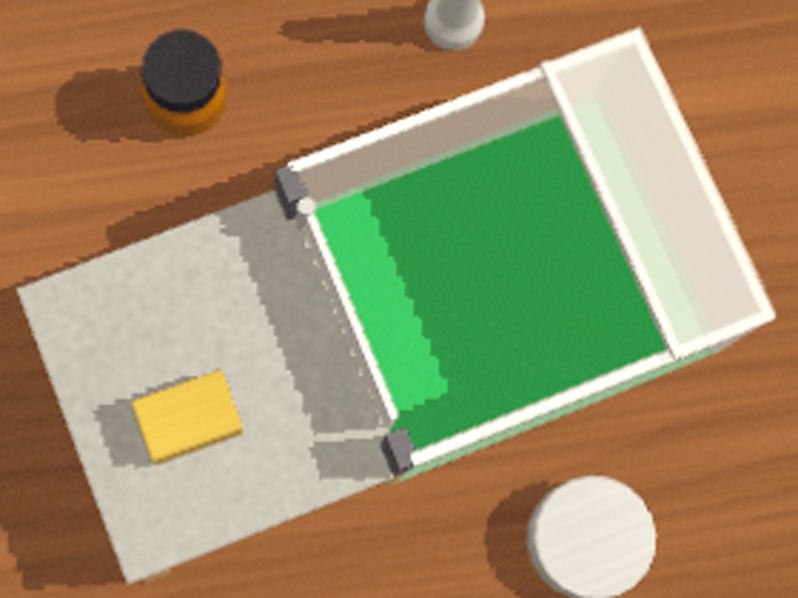

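View pics/cs.png

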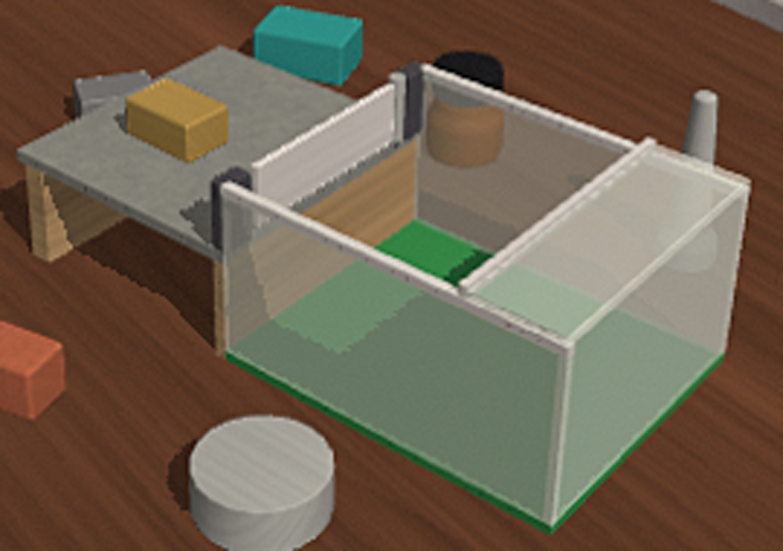

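```bash
cat > h.py <<'E'
import numpy as np,cv2
from scipy.optimize import least_squares
from workcell import robot, eyes
C={}
for n in("side","top"):
    C[n]=None
def cams():
    for n in C:
        C[n]=eyes.read_camera(n)
    return C
def proj(c,P):
    P=np.atleast_2d(P).astype(float); r,_=cv2.Rodrigues(c["view"][:3,:3])
    return cv2.projectPoints(P,r,c["view"][:3,3],c["K"],np.array(c["distortion"]))[0][:,0]
def b2w(box,p):
    x,y,a=box; p=np.atleast_2d(p).astype(float); c,s=np.cos(a),np.sin(a)
    return np.c_[x+c*p[:,0]-s*p[:,1], y+s*p[:,0]+c*p[:,1], p[:,2]]
E
python3 - <<'E'
from h import *
c=cams()
T=lambda u:np.array(u)/2.85+[230,140]
S=lambda u:np.array(u)/2.9+[210,220]
bp=np.array([[-140,75,60],[-140,-75,60],[180,75,100],[180,-75,100]])/1e3
tp=T([[18,290],[130,582],[640,30],[773,318]]); sp=S([[222,45],[18,155],[748,185],[568,345]])
f=lambda q:np.r_[(proj(c["top"],b2w(q,bp))-tp).ravel(),(proj(c["side"],b2w(q,bp))-sp).ravel()]
r=least_squares(f,[0.6,0.1,-1.2]); print(r.x,np.round(r.fun,1)); box=r.x
top=np.array([[-22.5,15,22],[22.5,15,22],[22.5,-15,22],[-22.5,-15,22]])/1e3
ot=T([[133,404],[221,370],[241,422],[154,457]]); os_=S([[158,80],[228,117],[185,135],[127,97]])
def ow(q):
    p=b2w(q,top); p[:,2]+=.06; return b2w(box,p)
g=lambda q:np.r_[(proj(c["top"],ow(q))-ot).ravel(),(proj(c["side"],ow(q))-os_).ravel()]
r=least_squares(g,[-.08,-.03,0]); print(r.x,np.round(r.fun,1))
np.savez("pose.npz",box=box,off=r.x)
E
```

```text
[ 0.53391782 -0.04390611 -1.33759503] [ 0.5 -0.8 -0.3  0.1  1.1 -0.7  1.9 -0.4 -1.   0.6 -1.2 -1.5  0.  -1.2
 -0.8 -1.3]
[-0.08610515 -0.01491069 -0.00907086] [-0.4 -1.   0.8 -1.2  2.   1.8  0.2  1.8  2.  -1.  -0.  -4.   0.2 -2.4
 -2.   0.5]
```

```bash
python3 - <<'E'
from h import *
c=cams(); d=np.load("pose.npz"); box=d["box"]; off=d["off"]
blk=np.array([[sx*22.5,sy*15,z] for z in(0,22) for sx,sy in((-1,1),(1,1),(1,-1),(-1,-1))])/1e3
w=b2w(off,blk); w[:,2]+=.06; W=b2w(box,w)
deck=b2w(box,np.array([[-140,75,60],[0,75,60],[0,-75,60],[-140,-75,60]])/1e3)
post=b2w(box,np.array([[0,75,96],[0,58,96],[0,-58,96],[0,-75,96]])/1e3)
out=[]
for n,o in(("top",(230,180)),("side",(210,220))):
    im=cv2.resize(c[n]["color"],None,fx=4,fy=4,interpolation=cv2.INTER_CUBIC)
    P=lambda X:((proj(c[n],X)+.5)*4).astype(np.int32)
    w=P(W); cv2.polylines(im,[w[:4],w[4:]],True,(255,0,0),1); cv2.polylines(im,[P(deck)],True,(0,0,255),1)
    for p in P(post): cv2.circle(im,tuple(map(int,p)),3,(0,0,255),1)
    out.append(im[o[1]*4:o[1]*4+600,o[0]*4:o[0]*4+640])
cv2.imwrite("pics/ov1.png",out[0]);cv2.imwrite("pics/ov2.png",out[1])
E
```

```text
(no output)
```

View pics/ov1.png

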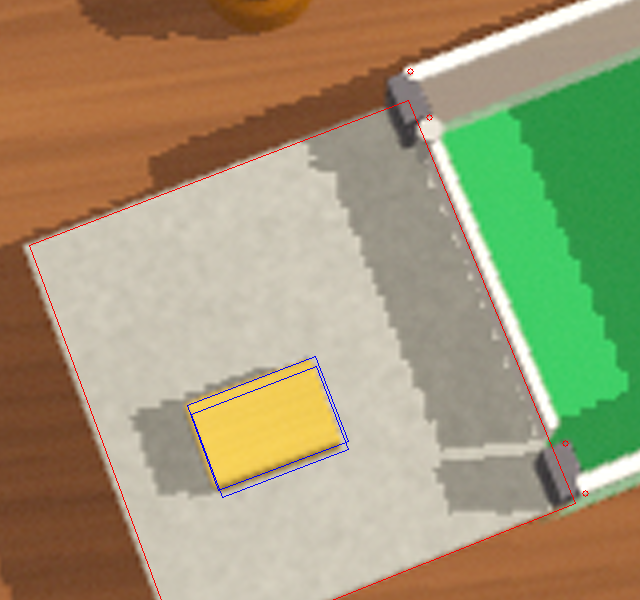

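View pics/ov2.png

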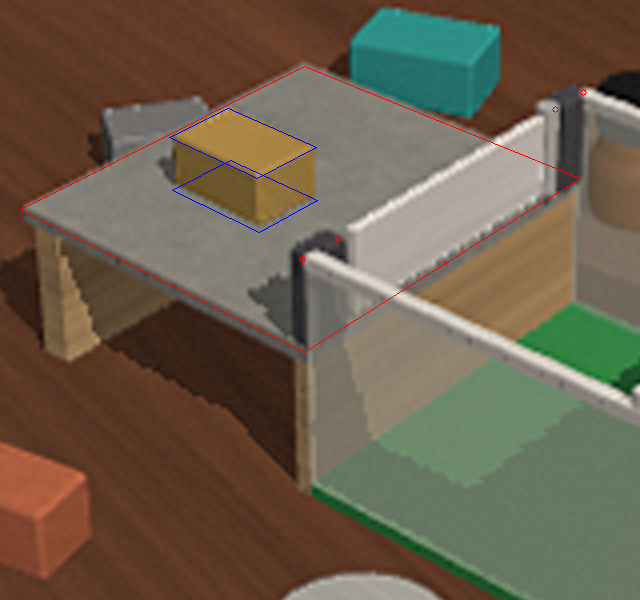

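```bash
cat >> h.py <<'E'
from scipy.spatial.transform import Rotation as Ro
def plan(tgt_box, z, phi=None):
    d=np.load("pose.npz"); box=d["box"]; o=robot.get_obs()
    R=Ro.from_euler("xyz",o["orientation"],degrees=True).as_matrix(); p=o["eef_pos"]
    inv=b2w((0,0,-box[2]),[np.r_[p[:2]-box[:2],p[2]]])[0]
    jb=b2w((0,0,-box[2]),[R[:,2]])[0]; 
    print("t",o["time_s"],"tcp box mm",np.round(inv*1e3,1),"jaw ang in box deg",np.round(np.degrees(np.arctan2(jb[1],jb[0])),2),"open",round(o["opening"],4),"F",np.round(o["contact_force"],1))
    print("qpos",np.round(o["qpos"],1),"toolx",np.round(R[:,0],3))
    t=b2w(box,[np.r_[np.array(tgt_box)/1e3,z/1e3]])[0]
    print("world tgt",np.round(t,4),"delta tool units",np.round(R.T@(t-p)/.03,3), "mm",np.round(R.T@(t-p)*1e3,1))
    bx=np.array([np.cos(box[2]),np.sin(box[2]),0]); print("box x in tool",np.round(R.T@bx,3),"box y", np.round(R.T@np.array([-bx[1],bx[0],0]),3))
E
python3 - <<'E'
from h import *
plan((-72.5,-11),160)
d=np.load("pose.npz")
print(d["box"],b2w(d["box"],np.array([[30,-11,60]])/1e3))
E
```

```text
t 0.3 tcp box mm [-713.  -113.9  231. ] jaw ang in box deg 144.13 open 0.0852 F [-0.7  0.6  0.5]
qpos [-73.7  27.3   1.3  89.1  -0.7  63.6  -4.8] toolx [-0.    -0.001 -1.   ]
world tgt [0.5065 0.0241 0.16  ] delta tool units [  2.375 -15.289 -15.289] mm [  71.2 -458.7 -458.7]
box x in tool [ 0.001 -0.586 -0.81 ] box y [-0.    -0.81   0.586]
[ 0.53391782 -0.04390611 -1.33759503] [[ 0.53014838 -0.07563609  0.06      ]]
```

Request:
{"fn": "move_arm", "kwargs": {
  "increments": [85,0,-0.9,-0.9,0,85,0,-0.9,-0.9,0,85,0,-0.9,-0.9,0,85,0,-0.9,-0.9,0,85,0,-0.9,-0.9,0,85,0,-0.9,-0.9,0,85,0,-0.9,-0.9,0,85,0,-0.9,-0.9,0,85,0,-0.9,-0.9,0,85,0,-0.9,-0.9,0]
}}

```text
time_s: 1.13
eef_pos: [0.4044, 0.2661, 0.2281]
orientation: [47.0, 89.6, 115.5]
contact_force: [0.8, -0.1, 0.5]
opening: 0.0853
```

```bash
python3 - <<'E'
from h import *
plan((-72.5,-11),160)
E
```

```text
t 1.1333 tcp box mm [-331.6  -54.4  228.1] jaw ang in box deg 145.14 open 0.0853 F [ 0.8 -0.1  0.5]
qpos [-48.3   9.3   8.8 115.3  -2.2  55.5  30.1] toolx [-0.003  0.006 -1.   ]
world tgt [0.5065 0.0241 0.16  ] delta tool units [ 2.213 -6.132 -6.27 ] mm [  66.4 -184.  -188.1]
box x in tool [-0.006 -0.572 -0.821] box y [-0.001 -0.821  0.572]
```

Request:
{"fn": "move_arm", "kwargs": {
  "increments": [85,0,-0.9,-0.9,0,85,0,-0.9,-0.9,0,85,0,-0.9,-0.9,0,85,0,-0.9,-0.9,0,85,0,-0.9,-0.9,0,85,0,0,0,-7,85,0,0,0,-7,85,0,0,0,-7,85,0,0,0,-7,85,0,0,0,-7]
}}

```text
time_s: 1.97
eef_pos: [0.4862, 0.0685, 0.2295]
orientation: [-49.5, 89.6, 54.1]
contact_force: [-0.6, -1.0, -0.1]
opening: 0.0849
```

```bash
python3 - <<'E'
from h import *
plan((-72.5,-11),120)
E
```

```text
t 1.9667 tcp box mm [-120.4  -20.4  229.5] jaw ang in box deg -179.72 open 0.0849 F [-0.6 -1.  -0.1]
qpos [-27.5   9.7  13.9 114.8  -3.1  55.5  91.7] toolx [ 0.004  0.006 -1.   ]
world tgt [0.5065 0.0241 0.12  ] delta tool units [ 3.644 -0.286 -1.615] mm [109.3  -8.6 -48.4]
box x in tool [-0.005  0.005 -1.   ] box y [ 0.005 -1.    -0.005]
```

Need about −3° more; then down to tips ≈ 30–40 mm above the offcut and look.

Request:
{"fn": "move_arm", "kwargs": {
  "increments": [85,0,-0.15,-0.85,-3,85,0.7,-0.15,-0.8,0,85,0.9,0,0,0,85,0.9,0,0,0,85,0.6,0,0,0,85,0,0,0,0]
}}

```text
time_s: 2.47
eef_pos: [0.5126, 0.022, 0.1362]
orientation: [-76.7, 89.1, 30.6]
contact_force: [-0.6, 0.4, -0.2]
opening: 0.0852
```

```bash
python3 - <<'E'
from h import *
plan((-72.5,-11),55)
c=cams()
cv2.imwrite("pics/t1.png",cv2.resize(c["top"]["color"][140:350,200:480],None,fx=2.85,fy=2.85,interpolation=cv2.INTER_CUBIC))
cv2.imwrite("pics/s1.png",cv2.resize(c["side"]["color"][170:370,200:466],None,fx=3,fy=3,interpolation=cv2.INTER_CUBIC))
E
```

```text
t 2.4667 tcp box mm [-69.   -5.5 136.2] jaw ang in box deg -176.07 open 0.0852 F [-0.6  0.4 -0.2]
qpos [-21.1  19.   14.3 117.6  -7.2  43.4 105. ] toolx [ 0.013  0.008 -1.   ]
world tgt [0.5065 0.0241 0.055 ] delta tool units [2.703 0.217 0.118] mm [81.1  6.5  3.5]
box x in tool [-0.005  0.068 -0.998] box y [ 0.015 -0.998 -0.069]
```

View pics/t1.png

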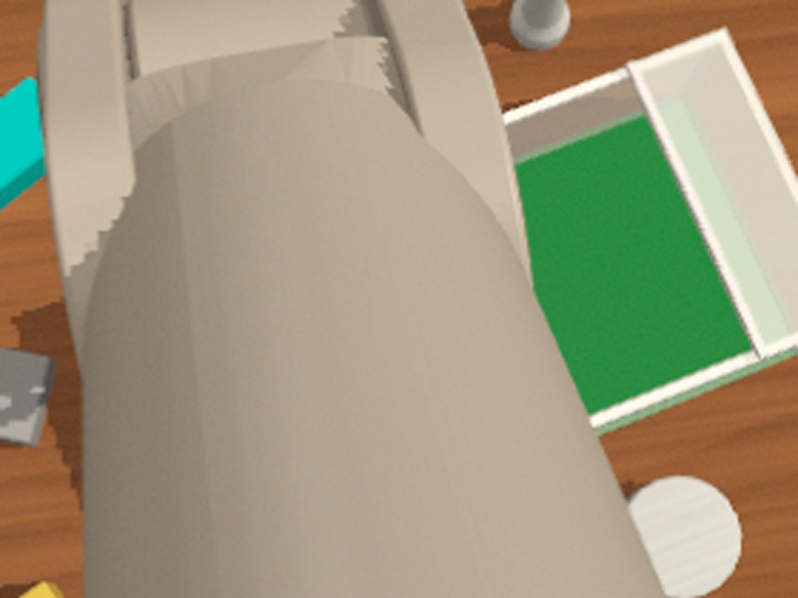

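View pics/s1.png

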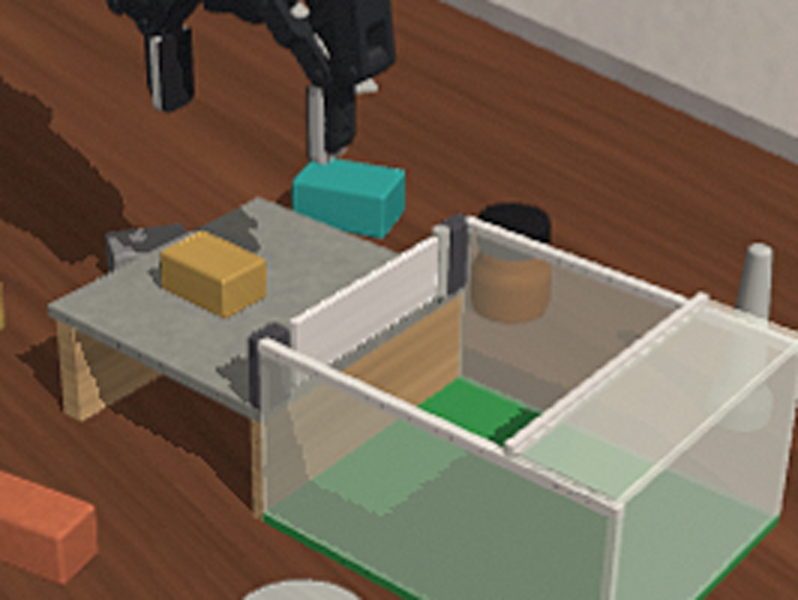

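Request:
{"fn": "move_arm", "kwargs": {
  "increments": [85,0.5,0.2,0.12,0,85,0.5,0,0,0,85,0.4,0,0,0,85,0,0,0,0]
}}

```text
time_s: 2.9
eef_pos: [0.5134, 0.0261, 0.1027]
orientation: [-85.2, 88.2, 22.2]
contact_force: [0.8, 0.1, -0.1]
opening: 0.0844
```

```bash
cat > look.py <<'E'
import sys
from h import *
def look(name,draw=True):
    plan((-72.5,-11),55)
    d=np.load("pose.npz"); box=d["box"]; o=robot.get_obs()
    c=eyes.read_camera("side"); im=cv2.resize(c["color"],None,fx=4,fy=4,interpolation=cv2.INTER_CUBIC)
    R=Ro.from_euler("xyz",o["orientation"],degrees=True).as_matrix(); p=o["eef_pos"]
    if draw:
      for s,col in((1,(0,255,0)),(-1,(255,0,255))):
        q=[]
        for zz,yy in((42.5,11),(42.5,-11),(57,-11),(57,11)):
            P=p+R@np.array([-.013,yy/1e3,s*zz/1e3]); q.append(proj(c,P)[0])
        cv2.polylines(im,[((np.array(q)+.5)*4).astype(np.int32)],True,col,1)
    cv2.imwrite("pics/"+name,im[180*4:180*4+600,225*4:225*4+800])
if __name__=="__main__": look(sys.argv[1])
E
python3 look.py s2.png
```

```text
t 2.9 tcp box mm [-72.8  -3.7 102.7] jaw ang in box deg -175.99 open 0.0844 F [ 0.8  0.1 -0.1]
qpos [-20.6  21.7  13.3 119.4  -8.7  38.  105.9] toolx [ 0.029  0.012 -1.   ]
world tgt [0.5065 0.0241 0.055 ] delta tool units [1.58  0.291 0.002] mm [47.4  8.7  0.1]
box x in tool [-0.005  0.07  -0.998] box y [ 0.031 -0.997 -0.07 ]
```

View pics/s2.png

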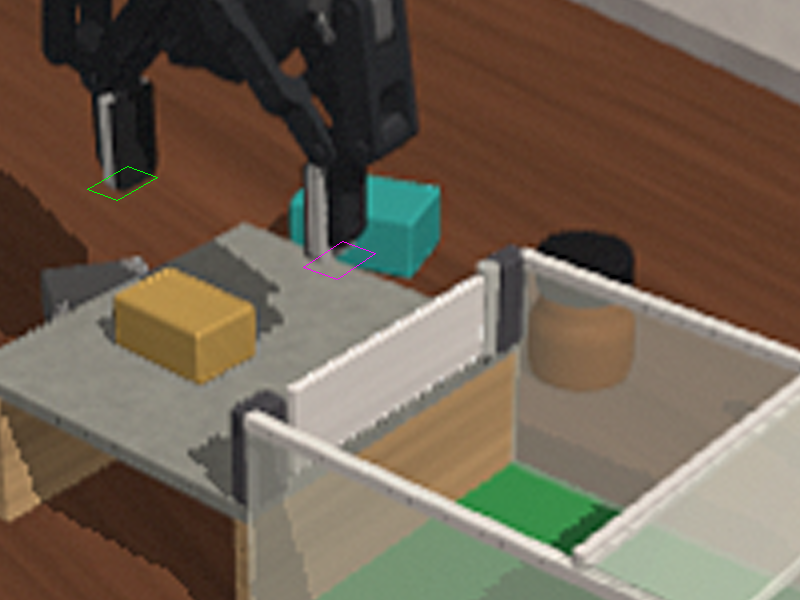

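Request:
{"fn": "move_arm", "kwargs": {
  "increments": [85,0.3,0.3,0,0,85,0.4,0.1,0,0,85,0.4,0,0,0,85,0.3,0,0,0,85,0,0,0,0]
}}

```text
time_s: 3.37
eef_pos: [0.5112, 0.0247, 0.0691]
orientation: [-88.4, 87.2, 19.0]
contact_force: [0.8, -0.0, 0.3]
opening: 0.0851
```

```bash
python3 look.py s3.png
```

```text
t 3.3667 tcp box mm [-72.   -6.2  69.1] jaw ang in box deg -175.93 open 0.0851 F [ 0.8 -0.   0.3]
qpos [-19.3  24.4  12.  121.5 -10.2  32.3 107.5] toolx [ 0.046  0.016 -0.999]
world tgt [0.5065 0.0241 0.055 ] delta tool units [0.463 0.181 0.027] mm [13.9  5.4  0.8]
box x in tool [-0.005  0.071 -0.997] box y [ 0.048 -0.996 -0.071]
```

View pics/s3.png

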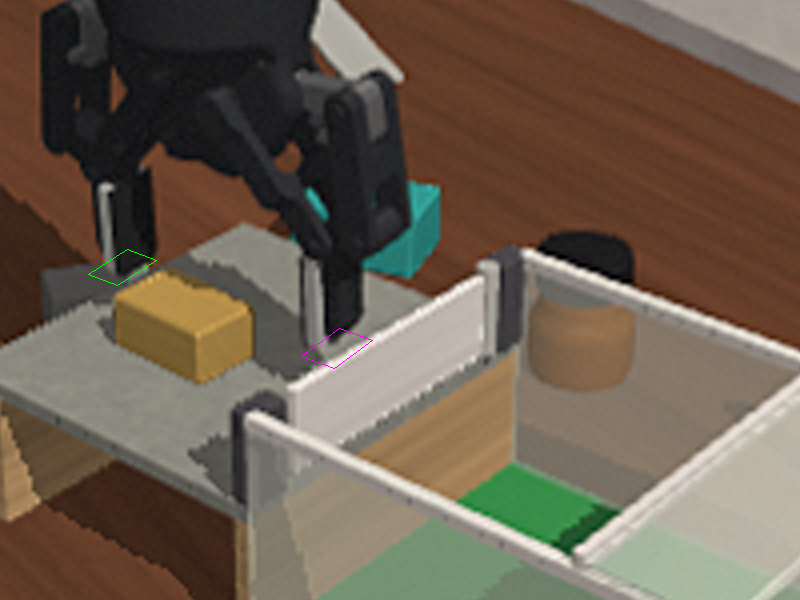

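Request:
{"fn": "move_arm", "kwargs": {
  "increments": [85,0.3,0.2,0,0,85,0.2,0,0,0,85,0,0,0,0]
}}

```text
time_s: 3.67
eef_pos: [0.5099, 0.0238, 0.0574]
orientation: [-89.3, 86.8, 18.1]
contact_force: [-0.3, -0.0, 0.3]
opening: 0.0854
```

```bash
python3 look.py s4.png
```

```text
t 3.6667 tcp box mm [-71.4  -7.7  57.4] jaw ang in box deg -175.92 open 0.0854 F [-0.3 -0.   0.3]
qpos [-18.7  25.4  11.4 122.2 -10.8  30.2 108.2] toolx [ 0.053  0.017 -0.998]
world tgt [0.5065 0.0241 0.055 ] delta tool units [0.073 0.11  0.045] mm [2.2 3.3 1.3]
box x in tool [-0.005  0.071 -0.997] box y [ 0.055 -0.996 -0.071]
```

View pics/s4.png

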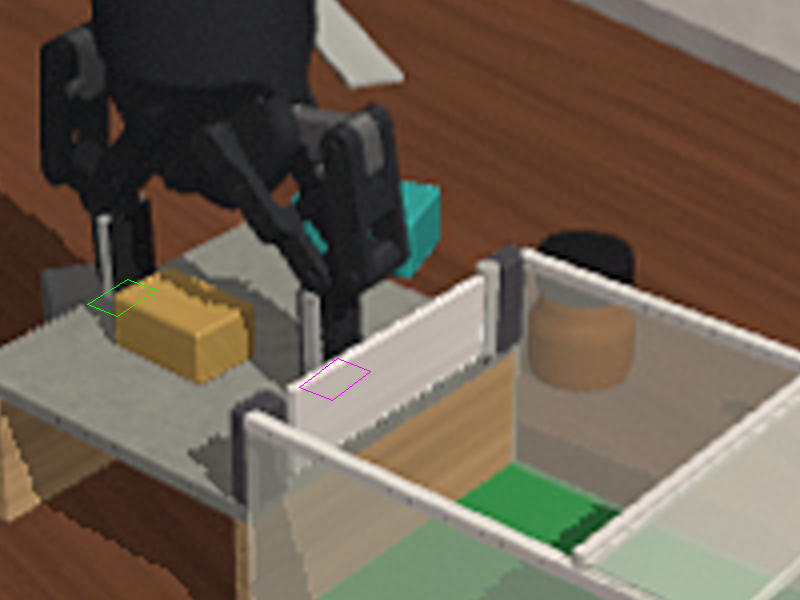

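Request:
{"fn": "move_arm", "kwargs": {
  "increments": [85,0,0.1,-0.1,0,85,0,0.01,-0.1,0,85,0,0.01,-0.1,0,85,0,0.01,-0.1,0,85,0,0.01,-0.1,0,85,0,0.01,-0.1,0,85,0,0.01,-0.1,0,85,0,0.01,-0.1,0]
}}

```text
time_s: 4.38
eef_pos: [0.5136, -0.0004, 0.0591]
orientation: [-87.4, 86.7, 20.2]
contact_force: [-0.8, 1.7, -0.3]
opening: 0.085
```

```bash
python3 look.py s5.png
```

```text
t 4.3833 tcp box mm [-47.   -9.8  59.1] jaw ang in box deg -175.76 open 0.085 F [-0.8  1.7 -0.3]
qpos [-15.5  25.4  11.2 121.8 -11.   30.5 111.4] toolx [ 0.054  0.02  -0.998]
world tgt [0.5065 0.0241 0.055 ] delta tool units [ 0.139 -0.014  0.851] mm [ 4.2 -0.4 25.5]
box x in tool [-0.007  0.074 -0.997] box y [ 0.057 -0.996 -0.074]
```

View pics/s5.png

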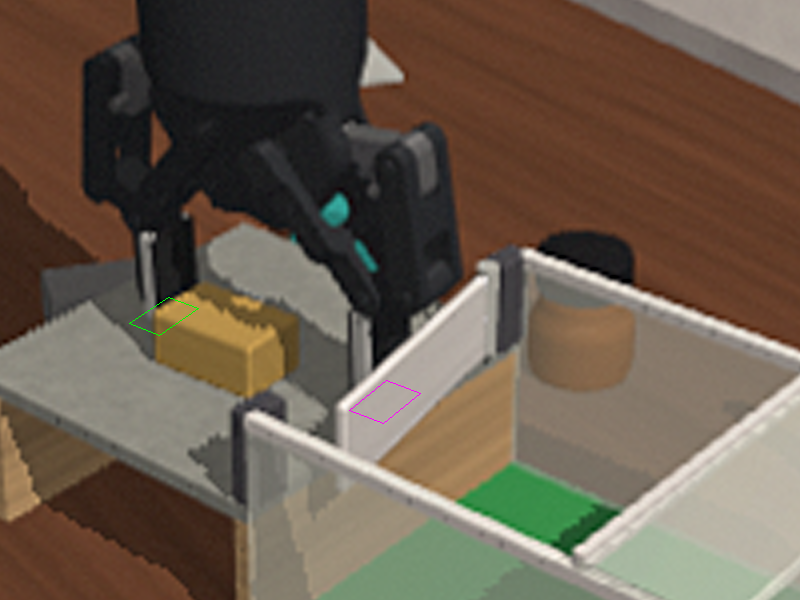

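Request:
{"fn": "move_arm", "kwargs": {
  "increments": [85,0.01,0.006,-0.1,0,85,0.01,0.006,-0.1,0,85,0.01,0.006,-0.1,0,85,0.01,0.006,-0.1,0,85,0.01,0.006,-0.1,0,85,0.01,0.006,-0.1,0,85,0.01,0.006,-0.1,0,85,0.01,0.006,-0.1,0,85,0.01,0.006,-0.1,0,85,0.01,0.006,-0.1,0]
}}

```text
time_s: 5.27
eef_pos: [0.5222, -0.0198, 0.0585]
orientation: [-75.6, 86.4, 32.6]
contact_force: [-2.6, 6.5, 4.0]
opening: 0.0853
```

```bash
python3 look.py s6.png
```

```text
t 5.2667 tcp box mm [-26.1  -5.9  58.5] jaw ang in box deg -175.19 open 0.0853 F [-2.6  6.5  4. ]
qpos [-11.8  26.1  10.1 120.4 -12.   31.3 115.4] toolx [ 0.052  0.033 -0.998]
world tgt [0.5065 0.0241 0.055 ] delta tool units [0.137 0.049 1.553] mm [ 4.1  1.5 46.6]
box x in tool [-0.02   0.083 -0.996] box y [ 0.059 -0.995 -0.084]
```

View pics/s6.png

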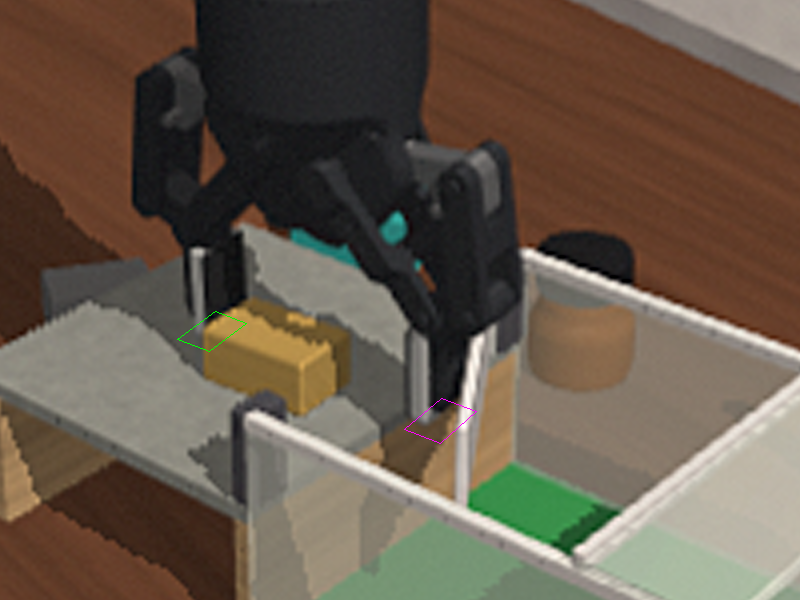

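Request:
{"fn": "move_arm", "kwargs": {
  "increments": [85,-0.03,0,0,0]
}}

```text
time_s: 5.4
eef_pos: [0.5221, -0.0203, 0.0593]
orientation: [-75.4, 86.5, 32.7]
contact_force: [-0.8, 1.8, -0.7]
opening: 0.0848
```

```bash
python3 - <<'E'
from h import *
plan((-26,-10),62)
o=robot.get_obs(); print(o["contact_force"],o["ft_torque"])
d=np.load("pose.npz");box=d["box"]
c=eyes.read_camera("side"); im=cv2.resize(c["color"],None,fx=5,fy=5,interpolation=cv2.INTER_CUBIC)
for th,col in((.6,(0,0,255)),(.8,(0,255,0)),(1.0,(255,0,0))):
    P=[[r*np.sin(th),.053-r*np.cos(th),z] for r,z in((0,.096),(.106,.096),(.106,.063))]
    cv2.polylines(im,[((proj(c,b2w(box,P))+.5)*5).astype(np.int32)],False,col,1)
cv2.imwrite("pics/s7.png",im[235*5:235*5+600,255*5:255*5+700])
E
```

```text
t 5.4 tcp box mm [-25.7  -6.1  59.3] jaw ang in box deg -175.21 open 0.0848 F [-0.8  1.8 -0.7]
qpos [-11.7  26.   10.1 120.4 -11.9  31.4 115.4] toolx [ 0.052  0.033 -0.998]
world tgt [ 0.5182 -0.0209  0.062 ] delta tool units [-0.098  0.124  0.023] mm [-2.9  3.7  0.7]
box x in tool [-0.02   0.082 -0.996] box y [ 0.058 -0.995 -0.084]
[-0.84146139  1.83271493 -0.71876043] [0.2743203  0.23575302 0.0011807 ]
```

View pics/s7.png

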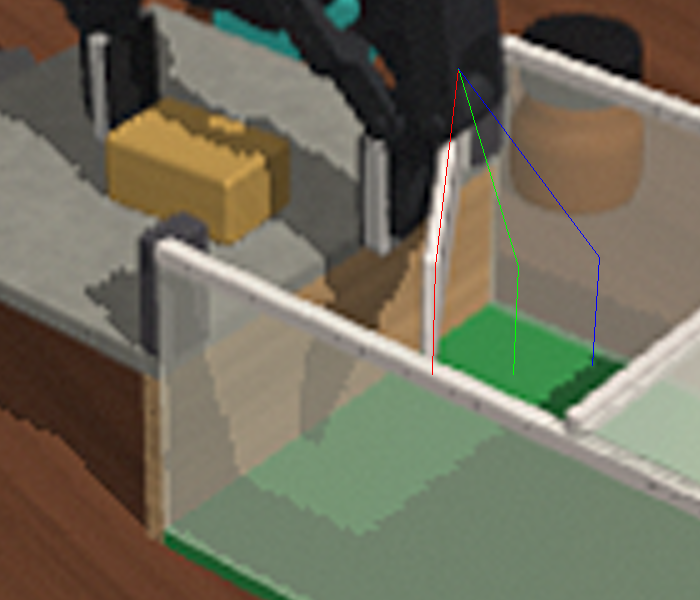

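```bash
python3 - <<'E'
from h import *
d=np.load("pose.npz");box=d["box"]
c=eyes.read_camera("side")
for xx in(14,17,20,32):
  for y in(-13,9):
    for z in(60,66,72): print(xx,y,z,np.round((proj(c,b2w(box,np.array([[xx,y,z]])/1e3))[0]+.5-[255,235])*5))
E
```

```text
14 -13 60 [348. 287.]
14 -13 66 [349. 269.]
14 -13 72 [349. 250.]
14 9 60 [399. 255.]
14 9 66 [399. 236.]
14 9 72 [399. 218.]
17 -13 60 [357. 291.]
17 -13 66 [357. 272.]
17 -13 72 [357. 254.]
17 9 60 [407. 258.]
17 9 66 [407. 240.]
17 9 72 [408. 221.]
20 -13 60 [365. 295.]
20 -13 66 [366. 276.]
20 -13 72 [366. 258.]
20 9 60 [416. 262.]
20 9 66 [416. 244.]
20 9 72 [416. 225.]
32 -13 60 [400. 311.]
32 -13 66 [400. 292.]
32 -13 72 [401. 273.]
32 9 60 [450. 277.]
32 9 66 [450. 259.]
32 9 72 [451. 240.]
```

Request:
{"fn": "move_arm", "kwargs": {
  "increments": [85,0,0.012,-0.1,0,85,0,0.012,-0.1,0,85,0,0.012,-0.1,0,85,0,0.012,-0.1,0,85,0,0.012,-0.1,0,85,0,0.012,-0.1,0,85,0,0.012,-0.1,0,85,0,0.012,-0.1,0,85,0,0.012,-0.1,0,85,0,0,0,0]
}}

```text
time_s: 6.33
eef_pos: [0.5275, -0.0445, 0.0592]
orientation: [-70.6, 86.4, 37.8]
contact_force: [-0.2, 2.1, 0.1]
opening: 0.085
```

```bash
cat > f.py <<'E'
import sys
from h import *
plan((-26,-10),62)
d=np.load("pose.npz");box=d["box"]
c=eyes.read_camera("side"); im=cv2.resize(c["color"],None,fx=5,fy=5,interpolation=cv2.INTER_CUBIC)
for th,col in((.6,(0,0,255)),(.8,(0,255,0)),(1.0,(255,0,0))):
    P=[[r*np.sin(th),.053-r*np.cos(th),z] for r,z in((0,.096),(.106,.096),(.106,.063))]
    cv2.polylines(im,[((proj(c,b2w(box,P))+.5)*5).astype(np.int32)],False,col,1)
cv2.imwrite("pics/"+sys.argv[1],im[235*5:235*5+600,255*5:255*5+700])
E
python3 f.py s8.png
```

```text
t 6.3333 tcp box mm [-0.9 -6.4 59.2] jaw ang in box deg -174.98 open 0.085 F [-0.2  2.1  0.1]
qpos [ -8.4  26.6   9.7 119.3 -12.4  32.2 118.9] toolx [ 0.05   0.039 -0.998]
world tgt [ 0.5182 -0.0209  0.062 ] delta tool units [-0.079  0.043  0.844] mm [-2.4  1.3 25.3]
box x in tool [-0.026  0.086 -0.996] box y [ 0.058 -0.994 -0.087]
```

View pics/s8.png

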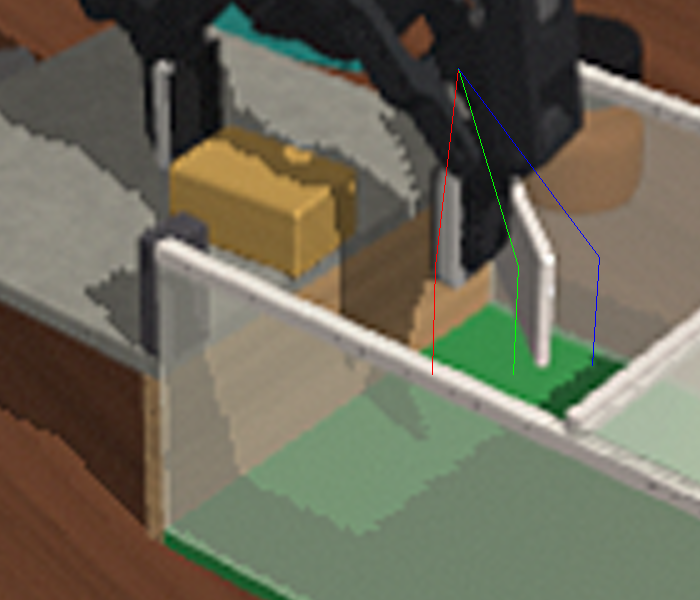

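```bash
python3 - <<'E'
from h import *
d=np.load("pose.npz");box=d["box"]
c=eyes.read_camera("side")
I=lambda u:np.array(u)/5.+[255,235]-.5
# front-right top, front-right bottom, back-right top(left), back-right bottom
pts=I([[297,217],[295,278],[170,172],[172,222],[355,180]])
b=np.array([[22.5,-15,22],[22.5,-15,0],[-22.5,-15,22],[-22.5,-15,0],[22.5,15,22]])/1e3
def g(q):
    w=b2w(q,b); w[:,2]+=.06; return (proj(c,b2w(box,w))-pts).ravel()
r=least_squares(g,[-.02,-.015,0]); print(r.x,np.round(r.fun,1))
for p in([0,-58,60],[0,58,60]): print(np.round((proj(c,b2w(box,np.array([p])/1e3))[0]+.5-[255,235])*5))
E
```

```text
[-0.02086583 -0.00746103  0.02700257] [-0.6 -0.1 -0.2  1.4 -0.3 -1.8 -0.4  1.7  1.4 -1.5]
[200. 338.]
[466. 170.]
```

Request:
{"fn": "move_arm", "kwargs": {
  "increments": [85,0,0.012,-0.1,0,85,0,0.012,-0.1,0,85,0,0.012,-0.1,0,85,0,0.012,-0.1,0,85,0,0.012,-0.1,0,85,0,0.012,-0.1,0,85,0,0.012,-0.1,0,85,0,0.012,-0.1,0]
}}

```text
time_s: 7.1
eef_pos: [0.5313, -0.0623, 0.0588]
orientation: [-63.6, 86.3, 45.1]
contact_force: [-2.3, 6.9, 4.8]
opening: 0.085
```

```bash
python3 f.py s9.png
```

```text
t 7.1 tcp box mm [17.3 -6.8 58.8] jaw ang in box deg -174.64 open 0.085 F [-2.3  6.9  4.8]
qpos [ -5.7  27.1   9.2 118.3 -12.8  33.  121.7] toolx [ 0.046  0.046 -0.998]
world tgt [ 0.5182 -0.0209  0.062 ] delta tool units [-0.062 -0.033  1.449] mm [-1.8 -1.  43.5]
box x in tool [-0.034  0.092 -0.995] box y [ 0.055 -0.994 -0.093]
```

View pics/s9.png

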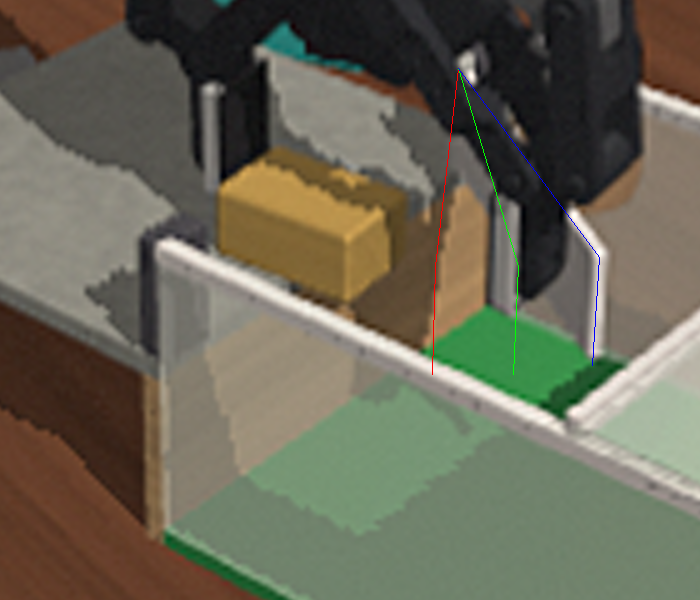

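Request:
{"fn": "move_arm", "kwargs": {
  "increments": [85,0,0.012,-0.1,0,85,0,0.012,-0.1,0,85,0,0.012,-0.1,0,85,0,0.012,-0.1,0,85,0,0.012,-0.1,0,85,0,0,0,0,85,0,0,0,0]
}}

```text
time_s: 7.73
eef_pos: [0.5338, -0.0811, 0.0579]
orientation: [-64.6, 86.4, 43.9]
contact_force: [0.0, 1.5, -0.9]
opening: 0.0849
```

```bash
python3 f.py s10.png
```

```text
t 7.7333 tcp box mm [36.2 -8.7 57.9] jaw ang in box deg -174.77 open 0.0849 F [ 0.   1.5 -0.9]
qpos [ -3.8  27.6   9.3 117.5 -12.8  33.4 123.5] toolx [ 0.045  0.043 -0.998]
world tgt [ 0.5182 -0.0209  0.062 ] delta tool units [-0.073 -0.15   2.072] mm [-2.2 -4.5 62.2]
box x in tool [-0.032  0.089 -0.995] box y [ 0.054 -0.994 -0.091]
```

View pics/s10.png

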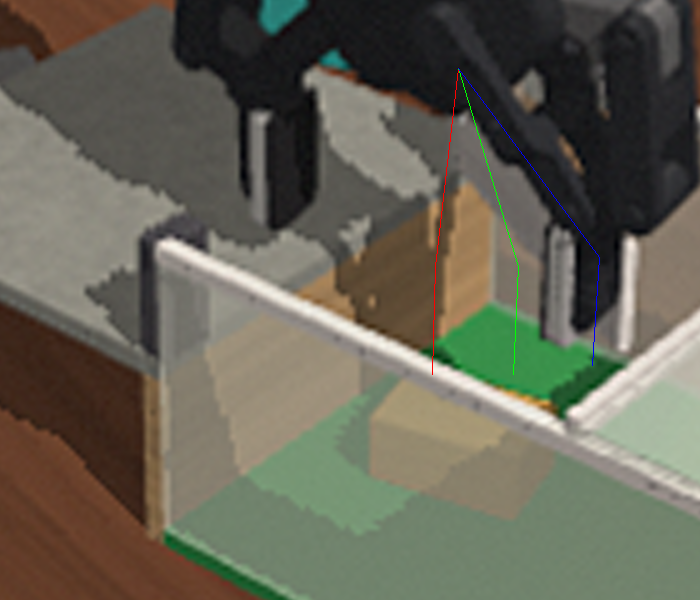

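Request:
{"fn": "move_arm", "kwargs": {
  "increments": [85,-0.1,-0.02,0.2,0,85,0,-0.025,0.3,0,85,0,-0.025,0.3,0,85,0,-0.025,0.3,0,85,0,-0.025,0.3,0,85,0,-0.025,0.3,0,85,0,-0.025,0.3,0,85,0,-0.025,0.3,0,85,0,-0.025,0.3,0,85,0,-0.025,0.3,0]
}}

```text
time_s: 8.62
eef_pos: [0.5106, 0.0115, 0.0642]
orientation: [-65.5, 86.4, 43.0]
contact_force: [0.6, 0.5, -0.6]
opening: 0.0851
```

```bash
python3 f.py s11.png
```

```text
t 8.6167 tcp box mm [-59.3  -9.9  64.2] jaw ang in box deg -174.8 open 0.0851 F [ 0.6  0.5 -0.6]
qpos [-14.9  24.7   9.8 121.6 -11.9  31.7 112.4] toolx [ 0.046  0.043 -0.998]
world tgt [ 0.5182 -0.0209  0.062 ] delta tool units [ 0.037  0.107 -1.108] mm [  1.1   3.2 -33.2]
box x in tool [-0.031  0.089 -0.996] box y [ 0.054 -0.994 -0.091]
```

View pics/s11.png

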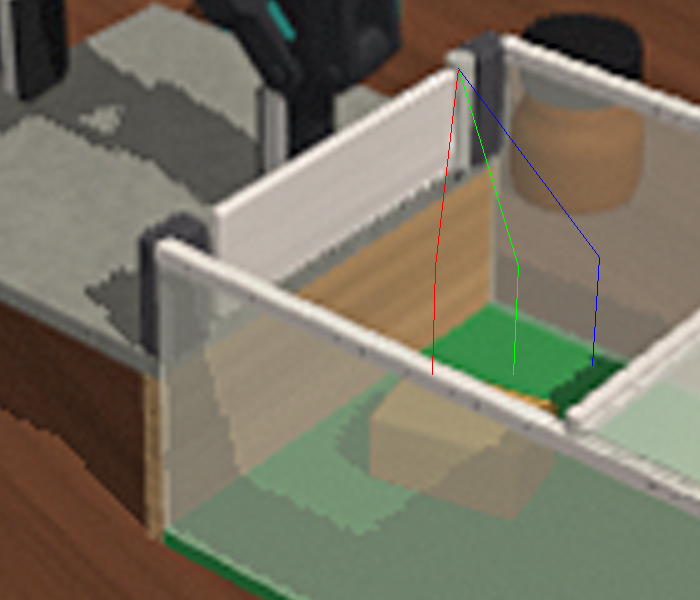

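The flap is nearly closed, and the offcut lies in the bin at (460,450). I'll back off a little more, lift clear and check.

Request:
{"fn": "move_arm", "kwargs": {
  "increments": [85,0,-0.03,0.4,0,85,-0.2,-0.02,0.3,0,85,-0.6,0,0,0,85,-0.8,0,0,0,85,-0.9,0,0,0,85,-0.9,0,0,0,85,-0.9,0,0,0,85,-0.9,0,0,0,85,0,0,0,0,85,0,0,0,0]
}}

```text
time_s: 9.5
eef_pos: [0.4976, 0.0305, 0.2313]
orientation: [-67.6, 86.3, 41.2]
contact_force: [-0.4, 0.1, -0.2]
opening: 0.0849
```

```bash
python3 f.py s12.png; python3 -c "
from h import *
c=eyes.read_camera('side');cv2.imwrite('pics/s13.png',c['color'])"
```

```text
t 9.5 tcp box mm [-80.8 -18.1 231.3] jaw ang in box deg -174.52 open 0.0849 F [-0.4  0.1 -0.2]
qpos [-21.6   8.9  13.6 115.6  -5.2  52.7 103.7] toolx [ 0.049  0.043 -0.998]
world tgt [ 0.5182 -0.0209  0.062 ] delta tool units [ 5.593  0.244 -1.984] mm [167.8   7.3 -59.5]
box x in tool [-0.03   0.094 -0.995] box y [ 0.058 -0.994 -0.095]
```

View pics/s13.png

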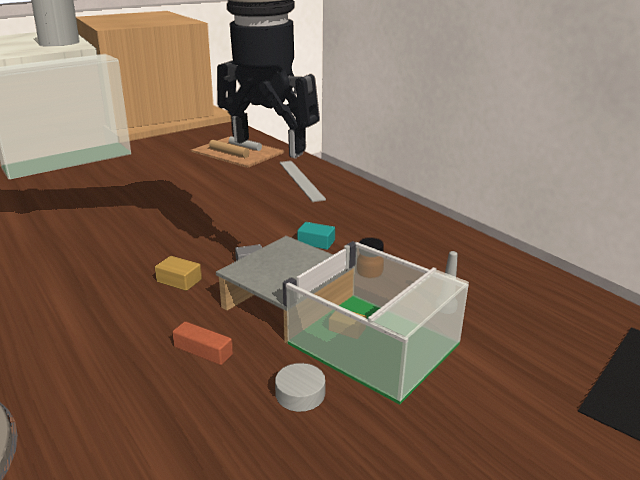

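View pics/s12.png

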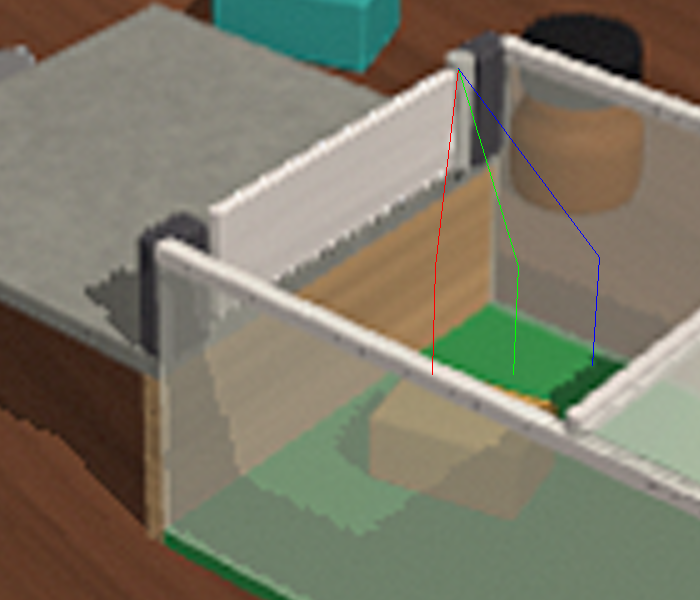

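```bash
python3 -c "
from workcell import robot
print(robot.close_job())"
```

```text
the job is handed in; nothing more can be done
None
```

The offcut is in the bin, the flap is closed again, and I've handed the job in at about 9.6 s (no verdict is reported). With the gripper kept fully open, one slow straight move let the front finger swing the flap open while the rear finger pushed the offcut along the deck and over the edge. I then backed the hand out, so the flap closed behind the finger, and lifted clear.

**On the way (step 1):** With the flap at about 0.87 rad, the offcut's centre was at about x = -21 mm. The camera fit and the finger position agreed on that.

**On the way (step 2):** With the flap at about 1.0 rad, the offcut was still against the rear finger at about x = -3 mm. It then dropped over the edge.

**Last checks:**
- **Offcut:** it lies on the bin floor and looked the same in the last three pictures.
- **Flap:** its free edge is back within about 1 pixel of where it started (298, 276).
- **Other things on the bench:** they look unmoved by eye in the side picture. I did not measure them.
- **Hand:** it is free, at z = 0.23 m, with contact force near 0.

**What disagreed:**
- The wrist force rose to about 7–9 N during the pushes, including about 4–5 N upward that I could not explain. It fell back to about 2 N when the arm stopped. It never came near the limits, but I had no direct reading of the force on the offcut.
- The tool tilted about 3.5° during the descent and the hand drifted up to about 4 mm sideways. Neither had a visible effect.

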